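Push a slide box through the gravity flaps of the slide intake

TASK

Push the blue box of microscope slides along the table through the two orange flaps of the white slide intake, until it lies wholly inside behind them, then draw your fingertips out so that both flaps swing shut by their own weight. Only push it gently with the fingertips: do not grip, lift or tip the box or ram it against the end, and leave the bottles, the timer and the marker where they are.

Things in the scene. Friction and masses are not known exactly. Their poses are not given: they have to be found in the camera images.
- slide_box_center (a point): centre (half-way up) of the loose blue slide transport box with a white label on top, 60 mm (its x) by 84 mm (its y) by 32 mm high, about 0.13 kg, lying flat on the table in front of the intake; the flat rear face to push on is at its x = -30 mm (white latch there, about 1 mm proud) and its front face, at x = +30 mm, points to the intake at the start, up to 0.2 rad askew
- intake: white open-topped slide intake fixed on the table, place and yaw vary; origin on the table in the middle of its flap line, x points inward (the way the box goes), y to the left of that, z up. The table is its floor. Side walls 42 mm high, inner faces at y = +-52 mm, from x = 0 to the end. A box whose rear face is 45 mm or more past the flap line is clear of the flaps; one left shorter holds them open
- intake_gap (a point): point on the flap hinge line (intake x = 0, y = 0, z = 58 mm), between the two flaps. No bar crosses here: a 44 mm wide gap (y = +-22 mm), open at the top, lets fingertips pointing down follow the box into the bay. The hinge posts at x = 0, y = +-52 to +-62 mm are 66 mm high
- intake_end (a point): middle of the black rubber bumper at the far end of the bay (intake x = 124 mm, y = 0, z = 18 mm), which stops the box; the bay is uncovered
- intake_wings (a point): middle of the intake's mouth (intake x = -54 mm, y = 0, z = 24 mm): two flared guide wings, 24 mm high and slick, are about 150 mm apart here and lead in to the 104 mm wide opening at the flap line
- flap_left (a joint): angle of the left (+y) orange flap in rad: 0 hanging shut, grows as its lower edge swings inward (intake +x), up to 1.5; it falls shut freely under its own weight. The flap is 28 mm wide, from y = 22 to 50 mm, and hangs from a stub pin at x = 0, z = 58 mm down to z = 8 mm; 22 g, a light push on its lower part opens it
- flap_right (a joint): the same for the right (-y) flap, y = -50 to -22 mm
- calib_bottle: small white bottle with red cap, 34 mm wide, 68 mm high, standing to the right of the intake's mouth (bystander); origin under its centre
- timer: white bench timer with blue buttons, 62 x 62 x 21 mm (bystander); origin under its centre
- marker: white and blue marker pen lying down, 135 mm long, 17 mm wide (bystander); origin under its centre
- dye_bottle: white bottle with black cap and red band, 40 mm wide, 85 mm high (bystander); origin under its centre
There are look-alikes about, which are no part of the job. There is more than one size of the part that bears slide_box_center; the job needs the smaller.

How it is judged (in metres and radians):
On the way:
1. the pushed box has swung both flaps open (value of joint each of flap_left, flap_right above 0.5 rad and x of slide_box_center in the frame of intake between -0.03 and 0.074 m and height (world z) of slide_box_center below 0.022 m), for 0.1 s.
At the end, for the whole second after the job is handed in: the slide box lies flat and at rest inside the intake, its centre 74 to 100 mm past the flap line and within 20 mm of the middle of the bay, both flaps hang shut (within 0.12 rad), and the bottles, timer and marker are within 15 mm of where they stood (x of slide_box_center in the frame of intake between 0.074 and 0.1 m and y of slide_box_center in the frame of intake between -0.02 and 0.02 m and height (world z) of slide_box_center below 0.022 m and angle between slide_box_center's own z axis and vertical below 0.1 rad and value of joint each of flap_left, flap_right below 0.12 rad and linear speed of slide_box below 0.01 m/s and distance of each of calib_bottle, timer, marker, dye_bottle from where it was at the start of the episode below 0.015 m); the robot touches nothing.
It fails at once if the slide box is lifted more than about 10 mm off the table (height (world z) of slide_box_center above 0.026 m).
It fails at once if the slide box is tipped by more than 0.3 rad (angle between slide_box_center's own z axis and vertical above 0.3 rad).
It fails at once if the slide box is squeezed or rammed with more than 25 N (contact force between the fingers and slide_box above 25 N).
It fails at once if a bottle, the timer or the marker is moved more than 15 mm (distance of any of calib_bottle, timer, marker, dye_bottle from where it was at the start of the episode above 0.015 m).
It also fails if it takes over 48 s, if anything falls off the work surface, if the arm or the gripper's body presses on something with over 40 N, if the wrist force passes 120 N, or if a joint passes its speed limit or range.

ROBOT

A 6-joint arm with a two-finger parallel gripper is mounted at the origin on the work surface; the furniture and walls round the work are solid. World frame = base frame: x ahead of the robot, y to its left, z up, the work surface at z = 0. Lengths are in mm, angles in rad, forces in N, time in s.
With the tool pointing down it reaches from about 400 to 825 mm from the base axis. Payload 7 kg.
Tool frame: the origin (TCP) lies at the very end of the fingers, on their centre line; the grasp point (between the pads) lies 19 mm behind it; z points along the fingers, y is the direction in which the jaws open and shut (so a half turn about z gives the same grasp; the last joint's range is limited). The gripper opens to 88 mm and grips with 3 to 60 N. Pads are 19 mm wide; open, the fingers measure 130 mm over their backs; the gripper's body (78 mm by 193 mm) begins 47 mm behind the grasp point.
Start: joints at [-1.001, 0.359, 0.012, 0, -1.224, -0.288], TCP at [187.681, -648.36, 226.561] pointing down, gripper open.
Joint ranges: [-3.07, 3.07], [-1.43, 2.12], [-1.02, 1.25], [-3.03, 1.67], [-3.05, -0], [-3.03, 3.03]. Speed limits (rad/s): [2.39, 2.39, 3.01, 3.14, 3.14, 3.14].

INTERFACE

Orientations are given as a unit quaternion [x, y, z, w].
In Python, from plant import bot gives the robot as it stands. Calls block until the motion is done:
- bot.move_ptp(position, orientation): joint-space move of the TCP to a pose.
- bot.line_to(position, velocity=150, ori=None): straight line of the TCP; ori=None keeps the orientation; velocity is the mean speed in mm/s.
- bot.move_joints(angles): joint-space move.
- bot.move_gripper(opening, force=None): finger opening in mm; force is the grip in N (None keeps the last); returns when the fingers have stopped.
- bot.pause(seconds).
- bot.solve_ik(position, orientation): joint angles nearest the present ones, or None.
- bot.read_state(): the state.
- bot.camera(name): name is "side" or "top"; returns the picture (384x512x3 uint8, red, green, blue); there is no depth.
- bot.get_calibration(name): a dict with "fx", "fy", "cx", "cy" (pixels), "view" (4x4, takes a point from world to camera coordinates). Camera axes: x right, y up, looking along -z (the intrinsics and any distortion apply to the point x, -y, -z); pixel columns grow to the right and rows downward; lengths in mm; the calibration is good to about 2 mm. A picture is of the moment at which its call begins. get_calibration takes no time and is no camera call.
A pose or a line that the arm cannot do raises bot.Unreachable and nothing moves.
- bot.close_job(): hands the job in, once; it reports no verdict.
The state is a dict: "t": time; "joint_pos": joint angles; "qvel": joint speeds; "tau": joint torques, N m; "tcp_pos": TCP position; "eef_rot": TCP orientation; "contact_force": force on the tool from outside, world axes, zero at the start; "moment": the same for the moment, N m; "width": finger opening in mm.
Only numpy, scipy, OpenCV 4.12 (cv2) and the standard library are available. Lean on these libraries where they do the work, as an engineer would, in place of code of your own. Each camera call takes 0.05 s, during which the arm holds its last target.

## Working session

There is one attempt and no reset: what is moved stays moved. The work goes in short steps, each a Python script; the robot and the scene stay as the last script left them, time stands still between calls to the robot, and variables do not carry over. Pictures are saved under pics/ and viewed, and the job is handed in when it is done.

```bash
mkdir -p pics; ls; python3 - <<'E'
from plant import bot
import cv2
for n in("top","side"):
    im=bot.camera(n); cv2.imwrite(f"pics/{n}0.png",im[:,:,::-1])
    c=bot.get_calibration(n);print(n,c)
s=bot.read_state();print(s)
E
```

```text
pics
top {'fx': 384.9754255619233, 'fy': 384.9754255619233, 'cx': 257.0221016318731, 'cy': 197.6676072519749, 'view': array([[-2.73816868e-02, -9.99537818e-01,  1.32058551e-02,
         2.05968366e+02],
       [ 9.94185126e-01, -2.58539445e-02,  1.04534728e-01,
        -4.30520012e+02],
       [-1.04144990e-01,  1.59914019e-02,  9.94433555e-01,
        -1.20286132e+03],
       [ 0.00000000e+00,  0.00000000e+00,  0.00000000e+00,
         1.00000000e+00]])}
side {'fx': 390.83601511195246, 'fy': 390.83601511195246, 'cx': 257.8745401591686, 'cy': 192.31319214855253, 'view': array([[-9.99821375e-01, -1.82433114e-02,  4.93962774e-03,
         4.16201721e+02],
       [ 1.31512646e-02, -4.83815025e-01,  8.75071463e-01,
         4.68237341e+01],
       [-1.35743351e-02,  8.74980116e-01,  4.83968526e-01,
        -1.20856418e+03],
       [ 0.00000000e+00,  0.00000000e+00,  0.00000000e+00,
         1.00000000e+00]])}
{'t': 0.1, 'joint_pos': array([-1.00086463e+00,  3.59338279e-01,  1.11449131e-02, -3.24888560e-04,
       -1.22409609e+00, -2.88113866e-01]), 'qvel': array([ 3.71307244e-05, -5.47728581e-04,  2.38741708e-03,  1.33836742e-03,
       -1.40693627e-03, -3.01529980e-04]), 'tau': array([-2.32974475e-03, -5.84161341e+01,  2.93750310e+01,  7.01576516e+00,
        1.01358601e-02, -3.58158593e-05]), 'tcp_pos': array([ 187.58316584, -647.9509497 ,  225.69611998]), 'eef_rot': array([-1.40388277e-01,  9.90096233e-01,  7.42439395e-04, -1.71661455e-04]), 'contact_force': array([ 0.93486335, -0.05832479, -0.25335295]), 'moment': array([-0.08062161, -0.03247319, -0.02463228]), 'width': 87.7835247567852}
```

View pics/top0.png

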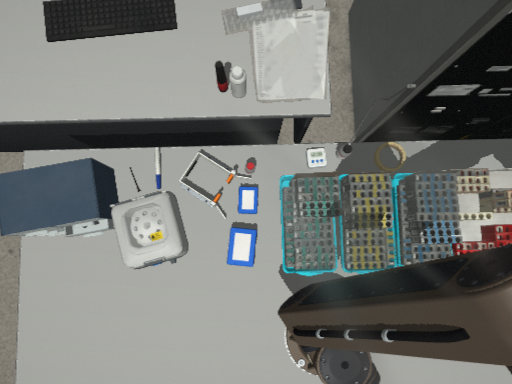

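View pics/side0.png

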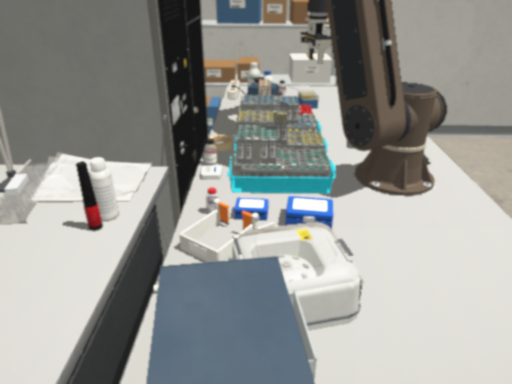

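The top view shows the intake near (208,178), with orange flaps near (231,178) and (217,197). The small blue box is at (248,199) and the larger look-alike at (242,246). I'll zoom in to measure.

```bash
python3 - <<'E'
import cv2
im=cv2.imread("pics/top0.png")[140:230,165:275]
cv2.imwrite("pics/z1.png",cv2.resize(im,None,fx=7,fy=6.6667*0+6.6,interpolation=cv2.INTER_CUBIC))
im=cv2.imread("pics/side0.png")[170:270,170:290]
cv2.imwrite("pics/z2.png",cv2.resize(im,None,fx=6,fy=6,interpolation=cv2.INTER_CUBIC))
E
```

```text
(no output)
```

View pics/z1.png

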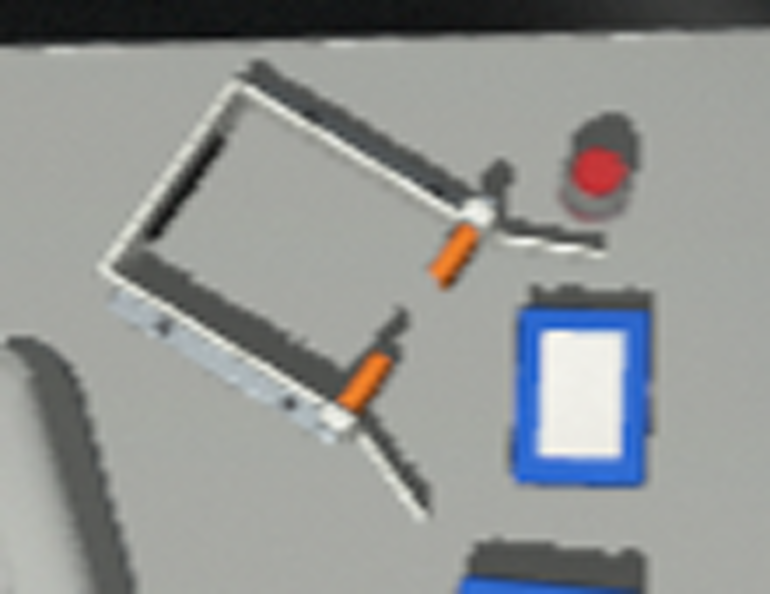

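View pics/z2.png

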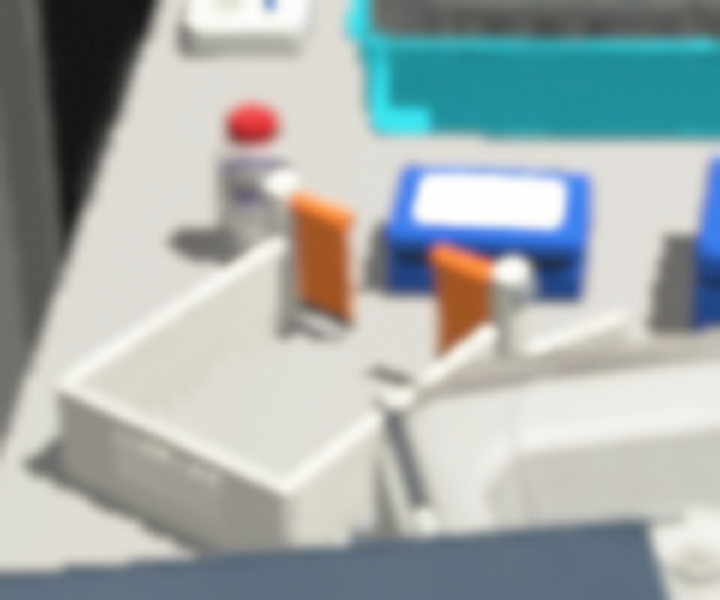

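```bash
cat > h.py <<'E'
import numpy as np, cv2
from plant import bot
def ray(name,uv,z):
    c=bot.get_calibration(name);V=c["view"];R=V[:3,:3];t=V[:3,3]
    u,v=uv
    d=np.array([(u-c["cx"])/c["fx"],-(v-c["cy"])/c["fy"],-1.])
    o=-R.T@t; dw=R.T@d
    return o+dw*(z-o[2])/dw[2]
def proj(name,P):
    c=bot.get_calibration(name);p=c["view"]@np.r_[P,1]
    return np.array([c["cx"]+c["fx"]*p[0]/-p[2],c["cy"]-c["fy"]*p[1]/-p[2]])
E
python3 - <<'E'
from h import *
np.set_printoptions(precision=1,suppress=True)
def t(x,y,z): return ray("top",(165+(x+.5)/7-.5,140+(y+.5)/6.6-.5),z)
def s(x,y,z): return ray("side",(170+(x+.5)/6-.5,170+(y+.5)/6-.5),z)
pr,pl=t(480,210,66),t(338,418,66); er,el=t(239,83,42),t(103,268,42)
print("posts",pr,pl,np.linalg.norm(pr-pl)," end",er,el,np.linalg.norm(er-el))
o=(pr+pl)/2;x=(er+el)/2-o;print("o",o,"yaw",np.arctan2(x[1],x[0]),"len",np.hypot(x[0],x[1]),"yaw from posts",np.arctan2(*( (pl-pr)[:2]*[-1,1])[::1])+0)
y=pl-pr;print("ypost",np.arctan2(y[1],y[0])-np.pi/2); y=el-er;print("yend",np.arctan2(y[1],y[0])-np.pi/2)
for w in((605,252),(424,518)): print("wing",t(*w,24))
B=[t(*p,32) for p in((520,308),(652,308),(645,486),(512,484))]
print("box",B,sum(B)/4,[np.linalg.norm(B[i]-B[i-1]) for i in range(4)])
e=B[0]-B[3]+B[1]-B[2];print("box yedge ang",np.arctan2(e[1],e[0]))
print("cap",t(600,172,68))
print("side posts",s(283,184,66),s(513,270,66),"end",s(65,385,42),s(288,487,42))
S=[s(*p,32) for p in((402,167),(592,177),(583,252),(387,238))];print("side box",S,sum(S)/4)
print("big box corner",[ray("top",p,32) for p in((231,224),(257,226))])
E
```

```text
posts [514.5 266.5  66. ] [418.6 330.4  66. ] 115.23876452684328  end [583.  374.9  42. ] [495.1 436.6  42. ] 107.41917609385472
o [466.5 298.4  66. ] yaw 0.9768424477366013 len 129.49783269197144 yaw from posts 0.9828700678114289
ypost 0.982870067811429
yend 0.9584204094992126
wing [499.9 211.9  24. ]
wing [373.6 296.7  24. ]
box [array([472.5, 251. ,  32. ]), array([471. , 191.4,  32. ]), array([385.7, 196.9,  32. ]), array([388.3, 256.4,  32. ])] [429.4 223.9  32. ] [np.float64(84.42202789740745), np.float64(59.58123386617038), np.float64(85.42811366478843), np.float64(59.59996004139432)]
box yedge ang -0.06461041107516068
cap [530.8 213.2  68. ]
side posts [511.4 269.8  66. ] [416.9 332.5  66. ] end [581.1 378.1  42. ] [492.3 437.2  42. ]
side box [array([468.9, 195.2,  32. ]), array([385.6, 201.7,  32. ]), array([389.6, 263.8,  32. ]), array([471.2, 254.9,  32. ])] [428.9 228.9  32. ]
big box corner [array([354.1, 278.2,  32. ]), array([345.7, 197.1,  32. ])]
```

Both cameras agree: the post spacing is 115 mm (114 expected) and the box measures 60x84 mm. In the intake frame the box is at about (-81, -11) mm, yawed +0.53 rad. My plan has three stages:
1. Set the jaws about 40 mm open so both tips lie on the rear face, then push along an arc that turns the box straight.
2. Push it straight into the flaps.
3. Close the jaws, turn 90° and push through the gap.

```bash
cat >> h.py <<'E'
from scipy.spatial.transform import Rotation
O=np.array([465.5,299.5]);YAW=0.977
c_,s_=np.cos(YAW),np.sin(YAW)
def w(x,y,z): return np.array([O[0]+x*c_-y*s_,O[1]+x*s_+y*c_,z])
def toI(P): d=np.asarray(P)[:2]-O; return np.array([d[0]*c_+d[1]*s_,-d[0]*s_+d[1]*c_])
def ori(th,flip=False):   # jaws along the y of heading th (intake frame)
    a=YAW+th; y=np.array([-np.sin(a),np.cos(a),0])*(-1 if flip else 1); z=np.array([0,0,-1.])
    return Rotation.from_matrix(np.column_stack([np.cross(y,z),y,z])).as_quat()
def snap(n,name,box=None,k=1):
    im=bot.camera(n)[:,:,::-1]
    if box: im=im[box[1]:box[3],box[0]:box[2]]
    cv2.imwrite("pics/"+name+".png",cv2.resize(im,None,fx=k,fy=k,interpolation=cv2.INTER_CUBIC))
E
python3 - <<'E'
from h import *
np.set_printoptions(precision=2,suppress=True)
for f in(0,1):
  for nm,p,th in(("pre",w(-130,-35,10),.53),("push",w(-30,0,10),0),("fin+90",w(30,0,10),np.pi/2),("fin-90",w(30,0,10),-np.pi/2)):
    print(f,nm,p,bot.solve_ik(p,ori(th,f)))
print("bin edge",ray("top",(282,210),60),ray("top",(282,210),0),"tub",ray("top",(187,245),60))
E
```

```text
0 pre [421.77 172.17  10.  ] [ 0.82  0.27 -0.73  0.   -0.57 -0.89]
0 push [448.71 274.64  10.  ] [ 0.92  0.36 -0.57  0.   -0.64 -1.52]
0 fin+90 [482.29 324.36  10.  ] [ 0.93  0.43 -0.44  0.   -0.69  0.05]
0 fin-90 [482.29 324.36  10.  ] None
1 pre [421.77 172.17  10.  ] [ 0.82  0.27 -0.73  0.   -0.57  2.26]
1 push [448.71 274.64  10.  ] [ 0.92  0.36 -0.57  0.   -0.64  1.63]
1 fin+90 [482.29 324.36  10.  ] None
1 fin-90 [482.29 324.36  10.  ] [ 0.93  0.43 -0.44  0.   -0.69  0.05]
bin edge [391.75 119.39  60.  ] [395.99 114.58   0.  ] tub [293.08 411.21  60.  ]
```

```bash
python3 - <<'E'
from h import *
np.set_printoptions(precision=1,suppress=True)
C=np.array([-81.2,-11.]);th=.53
def tcp(C,th,back): return C-back*np.array([np.cos(th),np.sin(th)])
bot.move_gripper(40)
p=tcp(C,th,54)
bot.move_ptp(w(*p,150),ori(th))
bot.line_to(w(*p,10),150)
s=bot.read_state();print(s["t"],s["tcp_pos"],toI(s["tcp_pos"]),s["width"],s["contact_force"])
snap("top","t1",(165,140,275,230),7);snap("side","s1",(170,150,290,250),6)
E
```

```text
5.1417 [426.2 172.4  10.5] [-127.3  -38.5] 39.853204297329675 [-0.3  0.4 -0.3]
```

View pics/t1.png

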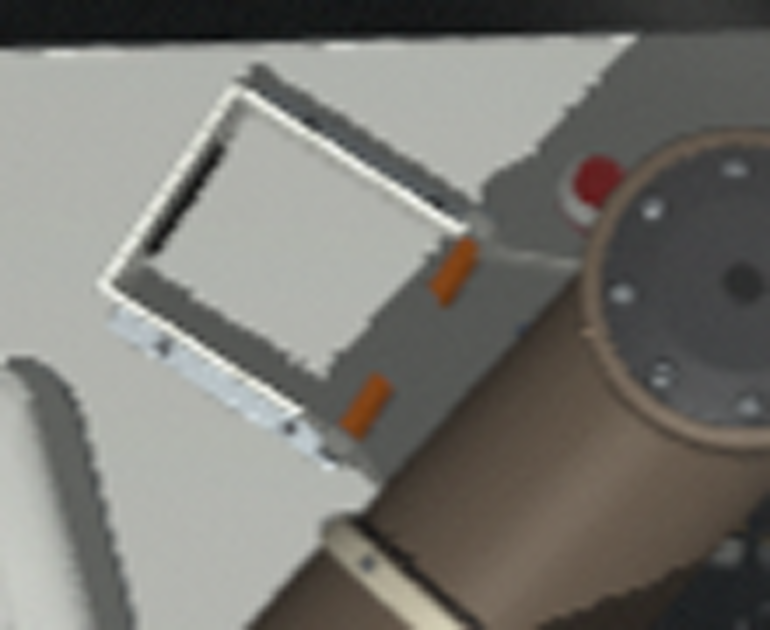

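View pics/s1.png

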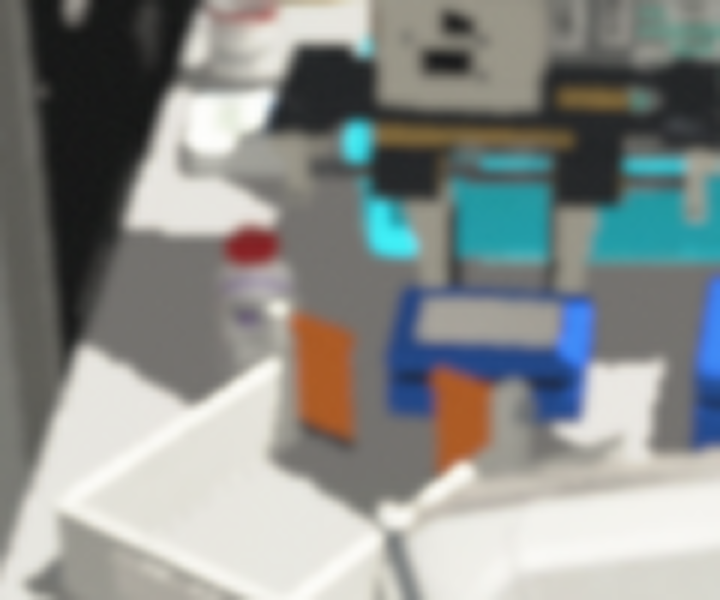

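The top view is hidden by the arm, but the side view shows both fingers, at columns ~430 and ~575, behind the box and spanning its rear face. I'll do the arc push now.

```bash
python3 - <<'E'
from h import *
np.set_printoptions(precision=1,suppress=True)
C=np.array([-81.2,-11.]);th=.53;R=80;back=39.5
def tcp(C,th): return C-back*np.array([np.cos(th),np.sin(th)])
E=C+R*np.array([np.sin(th),1-np.cos(th)])
bot.line_to(w(*tcp(C,th),10),30)
mf=0
for t in np.linspace(th,0,9)[1:]:
    Ct=E-R*np.array([np.sin(t),1-np.cos(t)])
    bot.line_to(w(*tcp(Ct,t),10),40,ori(t)); s=bot.read_state();mf=max(mf,np.linalg.norm(s["contact_force"]))
print(E,s["t"],toI(s["tcp_pos"]),s["contact_force"],mf)
snap("side","s2",(170,150,290,250),6)
E
```

```text
[-40.8  -0. ] 8.275 [-80.4  -0.1] [0.3 0.2 0.9] 1.2699019132980196
```

View pics/s2.png

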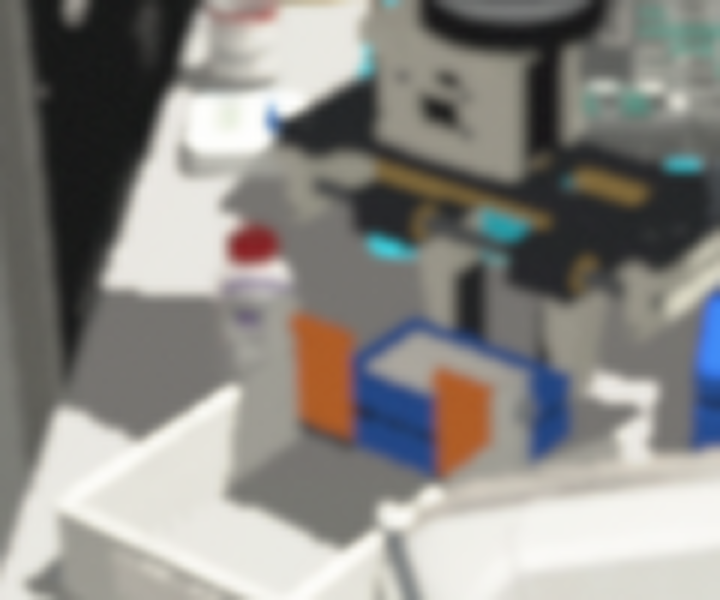

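The box now sits square between the flaps, with its front at crop (355,370)-(437,460). I'll check this against the expected corners, then push straight on.

```bash
python3 - <<'E'
from h import *
np.set_printoptions(precision=1,suppress=True)
for u in((417,322),(570,378),(352,362)): print(toI(ray("side",(170+u[0]/6,150+u[1]/6),32)), "side px->intake")
for x in(-60,-40):
    bot.line_to(w(x,0,10),40); s=bot.read_state();print(s["t"],toI(s["tcp_pos"]),s["contact_force"])
bot.line_to(w(-32,0,10),40); bot.pause(.2)
s=bot.read_state();print(s["t"],s["contact_force"])
snap("side","s3",(170,150,290,250),6)
E
```

```text
[-63.4 -35.3] side px->intake
[-64.   43.1] side px->intake
[-21.9 -37.5] side px->intake
8.9833 [-59.9   0. ] [ 0.   0.2 -0. ]
9.6333 [-39.9   0. ] [-0.3 -0.5 -0.4]
10.1833 [-0.4  0.7  0.4]
```

View pics/s3.png

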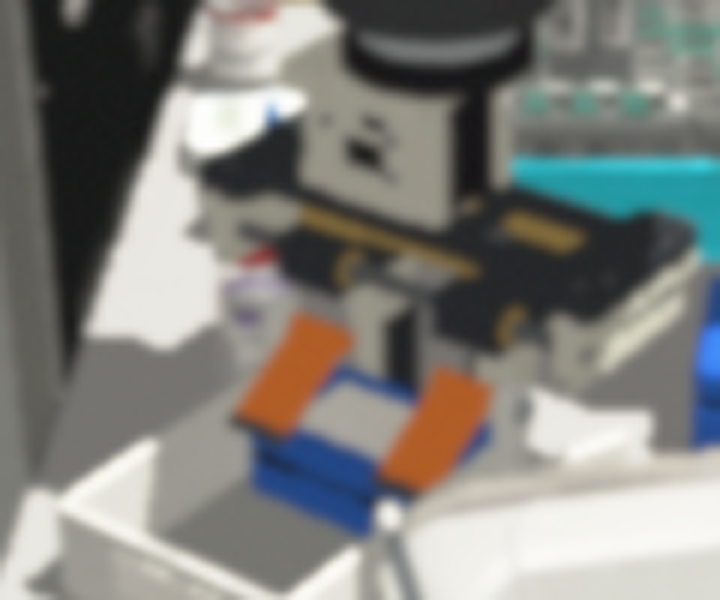

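Both flaps are open to about 0.9 rad with the box flat beneath them. I'll withdraw, close the jaws and turn 90° so that only the narrow 19 mm width enters the gap.

```bash
python3 - <<'E'
from h import *
np.set_printoptions(precision=1,suppress=True)
bot.line_to(w(-85,0,10),100)
bot.move_gripper(0,10)
bot.line_to(w(-85,0,60),100)
bot.line_to(w(-85,0,60.5),1.0*1,ori(np.pi/4)) if False else bot.move_ptp(w(-85,0,60),ori(np.pi/2))
s=bot.read_state();print(s["t"],toI(s["tcp_pos"]),s["tcp_pos"][2],s["width"],s["joint_pos"])
bot.line_to(w(-85,0,12),100)
bot.line_to(w(-70,0,12),100)
snap("side","s4",(170,150,290,250),6)
s=bot.read_state();print(s["t"],s["contact_force"])
E
```

```text
13.7917 [-85.2   0. ] 59.65288131798528 0.17905749413258878 [ 0.9  0.2 -0.6 -0.  -0.7  0.1]
14.775 [ 0.3 -0.4 -0.1]
```

View pics/s4.png

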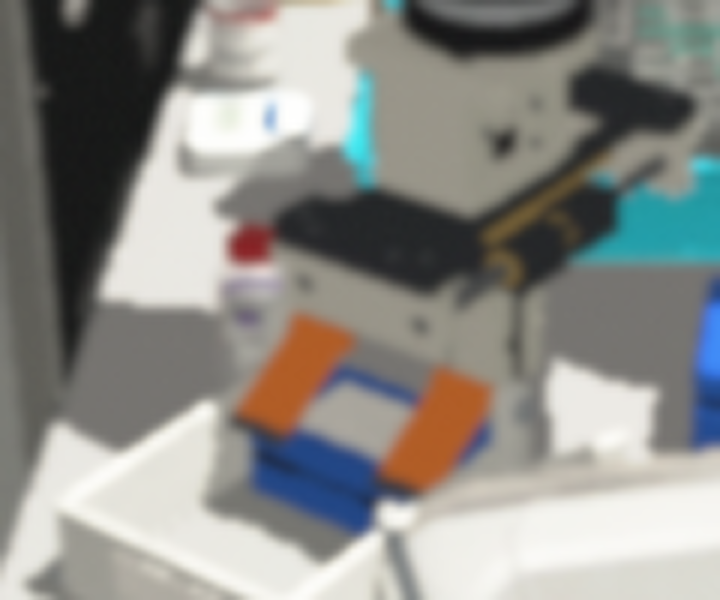

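The narrow side now faces the gap and the gripper body is above the posts. I'll push part of the way, then look again.

```bash
python3 - <<'E'
from h import *
np.set_printoptions(precision=1,suppress=True)
for x in(-45,-25,0,18):
    bot.line_to(w(x,0,12),40); s=bot.read_state();print(s["t"],toI(s["tcp_pos"]),s["contact_force"])
snap("side","s5",(170,150,290,250),6);snap("top","t5",(165,140,275,230),7)
E
```

```text
15.55 [-45.3   0.1] [ 0.2 -0.1 -0.2]
16.2 [-24.9   0. ] [0.5 0.5 0.1]
16.975 [ 0. -0.] [ 0.6 -1.5 -1.2]
17.575 [18.1  0. ] [-0.1  1.5 -0.2]
```

View pics/s5.png

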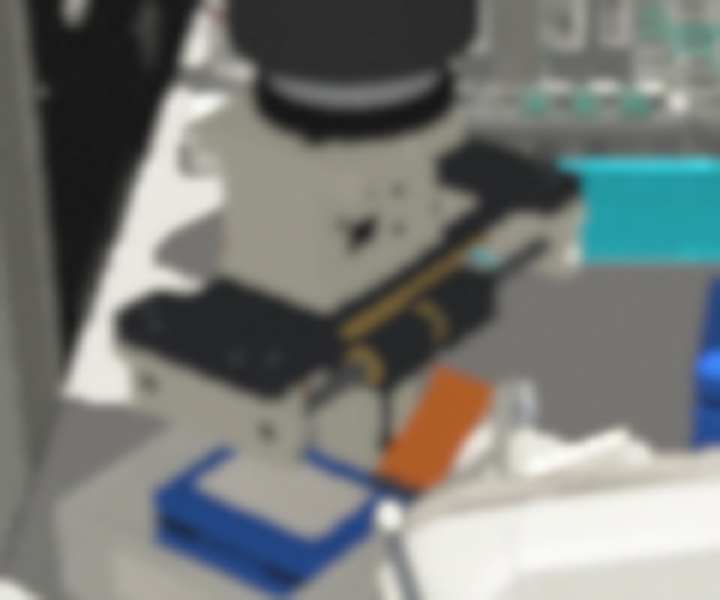

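View pics/t5.png

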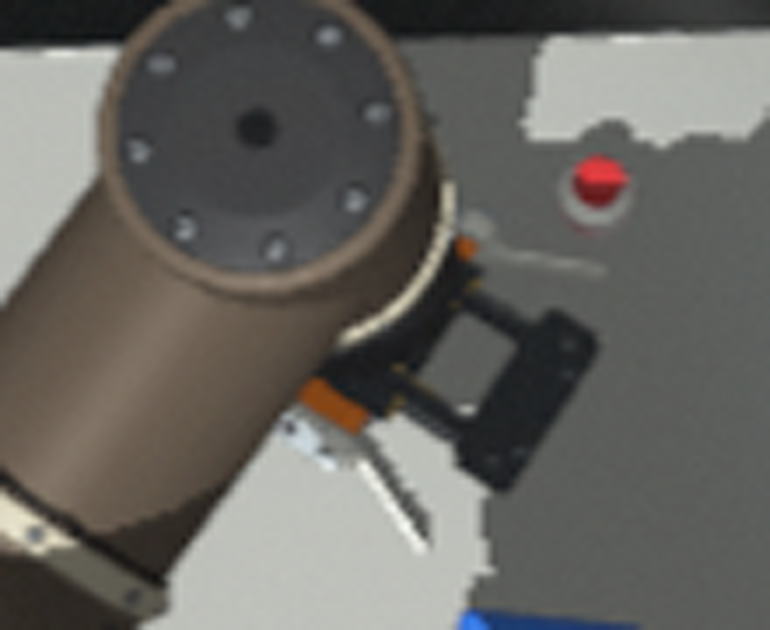

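```bash
python3 - <<'E'
from h import *
np.set_printoptions(precision=1,suppress=True)
for u in((157,494),(283,568),(385,492),(227,450)): print(toI(ray("side",(170+u[0]/6,150+u[1]/6),32)))
# predicted pixel of front top corners for centre x
for xc in(68,72,76,80): print(xc,[ (proj("side",w(xc+dx,dy,32))-[170,150])*6 for dx,dy in((30,-42),(30,42),(-30,42))])
E
```

```text
[ 95.4 -37.7]
[103.4  31.4]
[44.3 31.8]
[ 57.5 -36. ]
68 [array([143.8, 493.4]), array([315.3, 570.9]), array([416.5, 493.2])]
72 [array([136.5, 498.3]), array([308.2, 576.3]), array([410.1, 498.2])]
76 [array([129.1, 503.3]), array([301.1, 581.8]), array([403.6, 503.1])]
80 [array([121.7, 508.3]), array([293.8, 587.4]), array([397.1, 508.1])]
```

```bash
python3 - <<'E'
from h import *
snap("side","s6",(180,210,250,260),11)
s=cv2.imread("pics/s6.png"); cv2.imwrite("pics/s6.png",cv2.convertScaleAbs(s,alpha=1.5,beta=20))
E
```

```text
(no output)
```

View pics/s6.png

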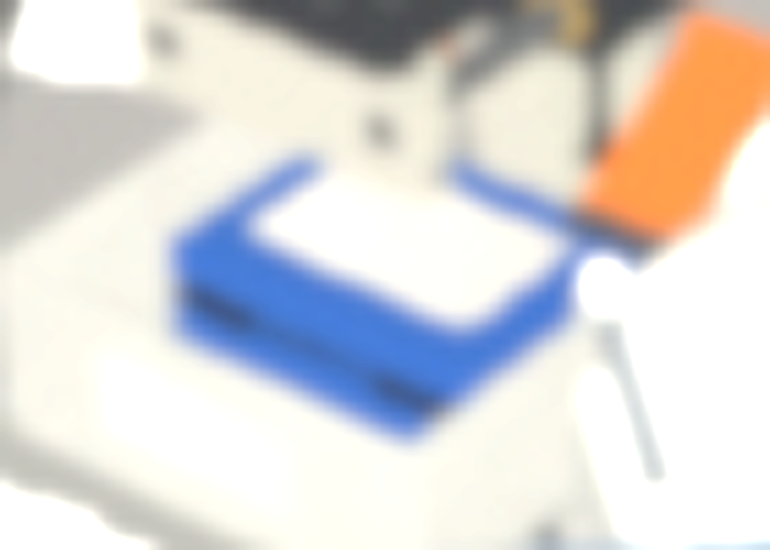

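```bash
python3 - <<'E'
from h import *
np.set_printoptions(precision=1,suppress=True)
P=lambda x,y,z: toI(ray("side",(180+(x+.5)/11-.5,210+(y+.5)/11-.5),z))
print("top",[P(*u,32) for u in((172,240),(425,372),(645,248))])
print("bottom",[P(*u,0) for u in((172,328),(408,442))])
print("label",[P(*u,32.5) for u in((245,225),(460,327),(575,243))])
print("bay end check wall corner z42",P(0,420,42))
E
```

```text
top [array([ 93.9, -42.1]), array([98.5, 30.1]), array([39.3, 39.4])]
bottom [array([ 85.3, -53.3]), array([86.5, 13.6])]
label [array([ 81.5, -33. ]), array([83.4, 26.5]), array([46.8, 27. ])]
bay end check wall corner z42 [167.5 -16.9]
```

By label and corners the box centre is at x≈65–69 mm and |y|<5 mm, which agrees with the fingertip geometry (18+21+30 = 69). It needs about 17 mm more, so I'll push slowly while watching the force.

```bash
python3 - <<'E'
from h import *
np.set_printoptions(precision=1,suppress=True)
for x in(24,29,33,36):
    bot.line_to(w(x,0,12),25); s=bot.read_state();print(s["t"],toI(s["tcp_pos"]),s["contact_force"])
    if np.linalg.norm(s["contact_force"])>6: break
bot.line_to(w(x-12,0,12),40)
bot.line_to(w(x-12,0,150),100)
bot.move_ptp(w(-220,-120,200),ori(np.pi/2))
s=bot.read_state();print(s["t"],s["tcp_pos"])
snap("side","s7",(170,150,290,250),6);snap("top","t7",(165,140,275,230),7);snap("top","t7f")
E
```

```text
18.1167 [24.2 -0. ] [ 0.1  0.7 -0.4]
18.4667 [29.3 -0. ] [-0.   0.2  0.6]
18.775 [33.3  0. ] [-0.4  0.6  0.1]
19.0417 [36.3  0. ] [-0.1 -0.5  0.4]
22.1 [442.4  50.7 199.9]
```

View pics/s7.png

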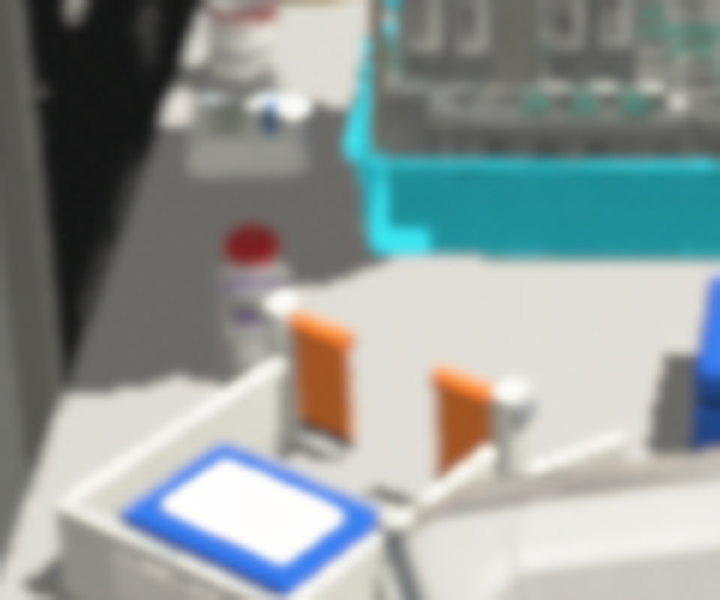

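View pics/t7.png

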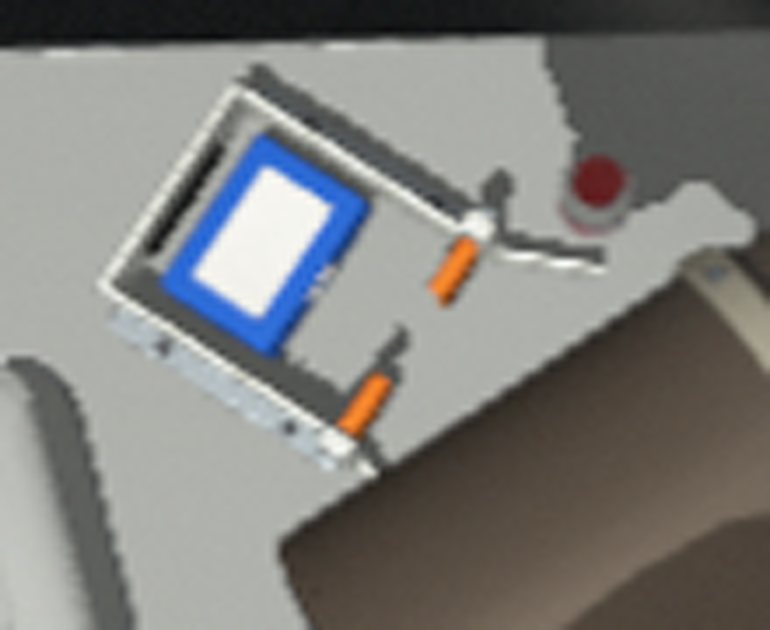

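Both flaps hang shut and the box is square in the bay. I'll measure its centre before handing in.

```bash
python3 - <<'E'
from h import *
np.set_printoptions(precision=1,suppress=True)
T=lambda x,y,z: toI(ray("top",(165+(x+.5)/7-.5,140+(y+.5)/7-.5),z))
S=lambda x,y,z: toI(ray("side",(170+(x+.5)/6-.5,150+(y+.5)/6-.5),z))
a=[T(*p,32) for p in((262,135),(370,206),(268,355),(163,280))]; print(a,sum(a)/4)
pr,pl=T(480,223,66),T(340,443,66); print("post mid top",(pr+pl)/2)
b=[S(*p,32) for p in((225,446),(380,520),(287,592),(125,515))]; print(b,sum(b)/4)
print("cap",T(600,182,68), "post mid side",(S(283,304,66)+S(513,390,66))/2)
E
```

```text
[array([109.9, -43.8]), array([ 50.8, -42.8]), array([52.3, 38.9]), array([110.9,  35.8])] [81. -3.]
post mid top [-0.7 -1.7]
[array([ 55.1, -40.5]), array([59. , 39.8]), array([112.9,  40.1]), array([111.8, -39.9])] [84.7 -0.1]
cap [ -34.9 -102.6] post mid side [0.6 2. ]
```

```bash
python3 - <<'E'
from h import *
s=bot.read_state();print(s["t"],s["contact_force"])
bot.close_job()
E
```

```text
22.25 [ 0.1592365  -0.43612865  0.32636942]
the job is handed in; nothing more can be done
```

The small slide box is inside the intake with both flaps hanging shut, and I handed the job in at about 22 s. No verdict is reported.

**What I did:** I pushed the box with both fingertips, jaws 40 mm open, along an arc that straightened it. I then pushed it straight through the flaps. For the last stretch I closed the jaws, turned them 90° and pushed through the gap until the box was clear of the flaps, then backed off, lifted out and moved away.

**Last checks:**
- **Box position:** the cameras put its centre at about x = 82 to 84 mm (needs 74 to 100) and y = -1 to -2 mm (limit ±20). It lies flat and square, short of the bumper.
- **Flaps:** both swung open to roughly 0.9 rad during the push, judged by eye. They look fully shut now.
- **Forces:** the force readings between moves stayed below about 2 N.
- **Bystanders:** the small bottle by the intake has not moved. I did not measure the timer, marker or dye bottle again, but the arm never worked near them.

**Where readings disagreed:**
- **Cameras:** the two cameras differ by about 2 to 4 mm, well inside the margins.
- **Starting angle:** the box started about 0.53 rad askew, more than the 0.2 rad stated. The arc push corrected that.

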